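# Reset the microscope's lamp supply

## Robot

A 7-joint arm with a two-finger parallel gripper is mounted at the origin on the work surface. World frame = base frame: x ahead of the robot, y to its left, z up, the work surface at z = 0. Lengths are in m, angles in rad, forces in N, time in s.
With the tool pointing down it reaches from about 0.4 to 0.85 m from the base axis. Payload 10.4 kg.
Tool frame: the origin (TCP) lies midway between the tips of the shut fingers; the grasp point (between the pads) lies 19 mm behind it; z points along the fingers, y is the direction in which the jaws open and shut (so a half turn about z gives the same grasp; the last joint's range is limited). The gripper opens to 85 mm and grips with 20 to 120 N. Pads are 22 mm wide; open, the fingers measure 114 mm over their backs; the gripper's body (76 mm by 85 mm) begins 54 mm behind the grasp point. The pads swing forward as they close: fully open they stand 13 mm farther back than shut.
Start: joints at [-1.245, 0.332, -0.065, 1.46, 0.022, 1.35, -0.088], TCP at [0.214, 0.587, 0.231] pointing down, gripper open.
Joint ranges: [-2.6, 2.6], [-0.5, 2.12], [-1.47, 1.34], [0.16, 2.42], [-1.27, 4.41], [0.06, 2.06], [-2.6, 2.6]. Speed limits (rad/s): [2.22, 2.22, 2.79, 2.79, 3.14, 3.14, 3.14].

## Interface

Orientations are given as a rotation vector (axis times angle).
In Python, from workcell import r, cams gives the robot as it stands.
- The arm moves only by the tool arm_command, never from a script. Its arguments are lists of equal length, an entry for each row: "dp": the shift along the world's x, y, z in units of 25 mm (1.0 is 25 mm), a list of three; "angular": the turn, a rotation vector about the world's x, y, z in units of 6 degrees (1.0 is 6 degrees), a list of three; "jaw": the finger opening in mm, from 0 to 85.4. In form: {"dp": [[dx, dy, dz], ...], "angular": [[ax, ay, az], ...], "jaw": [jaw, ...]}. A call has 1 to 20 rows; each row shifts and turns the pose as measured when the row begins; what a row does not reach is not made up. A row lasts 1/12 s, in which the tool goes at most 41.7 mm and 7.16 degrees, less where a joint would pass 70% of its speed; a pose out of reach is approached as far as the arm can. A call is refused whole if a number of a shift passes 1 or a number of a turn 1, either way. A call with a gripper value outside its range is refused whole. The fingers move at their own pace and stop on an object; "newtons" is the grip in N (left out, the last holds). Time passes only in rows, so rows that do not move let the fingers close. It gives the time, the measured TCP pose, the force and the opening at its end, in the units of the state.
- r.read_state(): the state, without advancing time (a new reading comes with each control period).
- cams.capture(name): name is "scene" or "top"; returns (picture, depth): 480x640x3 uint8, red, green, blue; 480x640 float32, m along the optical axis (not along the pixel's ray), 0 where there is no reading.
- cams.camera_params(name): a dict with "mtx" (3x3 intrinsics, pixels), "R" (3x3) and "t" (3): a world point X has camera coordinates R X + t. Camera axes: x right, y down, z forward; pixel columns grow to the right and rows downward; lengths in m; the calibration is good to about 2 mm. A picture is of the moment at which its call begins. camera_params takes no time and is no camera call.
- r.job_done(): hands the job in, once; it reports no verdict.
The state is a dict: "time_s": time; "q": joint angles; "dq": joint speeds; "effort": joint torques, N m; "ee_pos": TCP position; "ee_rot": TCP orientation; "wrist_force": force on the tool from outside, world axes, zero at the start; "moment": the same for the moment, N m; "opening": finger opening in m.
Only numpy, scipy, OpenCV 4.12 (cv2) and the standard library are available. Lean on these libraries where they do the work, as an engineer would, in place of code of your own. Each camera call takes 0.05 s, during which the arm holds its last target. There are 200 camera calls.

## Task

The microscope lamp has cut out: on its white supply unit, push the black sliding shutter aside by its tab until the well beneath is fully uncovered, reach into that well with the fingertip and press the sunken key all the way down, then let it spring back and push the shutter back to cover the well completely. Only push and press: never pinch the tab. Leave the key in the other, open well alone, and do not shift or lift the things standing around.

Things in the scene. Friction and masses are not known exactly. Their poses are not given: they have to be found in the camera images.
- unit: White lamp supply unit, a fixed box 170 (x) by 200 (y) by 70 mm high; origin at the centre of its underside, z up. Two equal round wells, 31 mm deep, in its top: the reset well at x -35, y -50 mm, which the shutter covers or nearly covers at the start, and an open one at x +45, y -50 mm. Guide rails 7 mm high, 4 mm thick, flank the shutter track at x -68.5 and x -1.5 mm, y -86 to +64 mm.
- shutter (a joint): Position of the black shutter (m): 0 = closed, centred over the reset well; 0.07 = fully open, against its stop, moved towards the unit's +y. It starts between 0 and 0.015. The well is wholly clear from about 0.053, and wholly covered up to about 0.007. It stays where it is left; about 2 N slides it. Stops at both ends.
- shutter_tab (a point): Centre of the top of the tab on the shutter; axes as the unit's. The shutter is a flat black plate 62 (x) by 60 (y) by 5 mm lying on the unit's top. The tab is an upright rib in the middle of the plate: 44 mm along x, 8 mm thick along y, 22 mm high above the plate (27 mm above the unit's top). Push its side with the closed fingertips, along the unit's +y to open, -y to close.
- reset_well (a point): Centre of the mouth of the reset well, level with the unit's top (z 70 mm); the well is 46 mm wide. Axes as the unit's.
- reset_key (a joint): Travel of the grey reset key at the bottom of the reset well (m): 0 = up, 0.006 = fully down. The key is a flat disc 28 mm across, in the middle of the well, its top 22 mm below the rim when up; it is a spring key: 1.5 N starts it, 5 N takes it fully down onto a hard stop, and it springs back when let go.
- other_key (a joint): Travel of the like key in the other well (m): 0 = up. To be left alone.
- other_well (a point): Centre of the mouth of the other well (46 mm wide), level with the unit's top, 80 mm along the unit's +x from the reset well.
- objective: Loose steel microscope objective standing on top of the unit, 26 mm across, 34 mm high, origin at its underside. Bystander.
- jar: Loose small glass jar, 44 mm across, 60 mm high, on the table beside the unit (-y side), origin at its underside. Bystander.
- dish: Loose closed petri dish, 90 mm across, 16 mm high, on the table beside the unit (+y side), origin at its underside. Bystander.

How it is judged:
By the outcome, as a careful person would: the job done as asked, in the order asked, and still so for the second after the job is handed in, with the robot touching nothing.
It also fails if it takes over 48 s, if anything falls off the work surface, if the arm or the gripper's body presses on something with over 40 N, if the wrist force passes 120 N, or if a joint passes its speed limit or range.

## Working session

There is one attempt and no reset: what is moved stays moved. The work goes in short steps, Python scripts to look and compute and a tool call to move; the robot and the scene stay as the last step left them, time stands still between calls to the robot, and variables do not carry over. Pictures are saved under pics/ and viewed, about 8 in all and at most 12, crops included, and the job is handed in when it is done.

Besides the shell and the picture viewer there is one more tool, called after "Request:" by a JSON object that holds its "fn" and its "kwargs". arm_command: Moves the arm, as the interface text tells. Its arguments: {"type":"object","properties":{"dp":{"type":"array"},"angular":{"type":"array"},"jaw":{"type":"array"},"newtons":{"type":"number"}},"required":["dp","angular","jaw"]}

```bash
mkdir -p pics
python3 - <<'E'
from workcell import r,cams
import cv2,numpy as np
s=r.read_state();print(s['time_s'],s['ee_pos'],s['ee_rot'],s['opening'],s['wrist_force'])
for n in('scene','top'):
    p,d=cams.capture(n);cv2.imwrite(f'pics/{n}0.png',p[:,:,::-1]);np.savez(f'pics/{n}0.npz',p=p,d=d)
    c=cams.camera_params(n);print(n,c['mtx'].round(1).tolist(),(-c['R'].T@c['t']).round(3),c['R'].round(3).tolist())
E
```

```text
0.0 [0.2134462  0.58702342 0.23051398] [-5.45006674e-01 -3.09371823e+00  2.19700054e-03] 0.08547464015213568 [-0.71483101 -0.25984344 -0.03721728]
scene [[532.2, 0.0, 323.6], [0.0, 532.2, 241.1], [0.0, 0.0, 1.0]] [1.083 0.513 0.663] [[-0.628, 0.778, -0.016], [0.511, 0.396, -0.763], [-0.587, -0.487, -0.646]]
top [[564.8, 0.0, 322.4], [0.0, 564.8, 237.0], [0.0, 0.0, 1.0]] [0.384 0.077 1.033] [[-0.016, -1.0, 0.003], [-0.989, 0.015, -0.148], [0.148, -0.005, -0.989]]
```

View pics/top0.png

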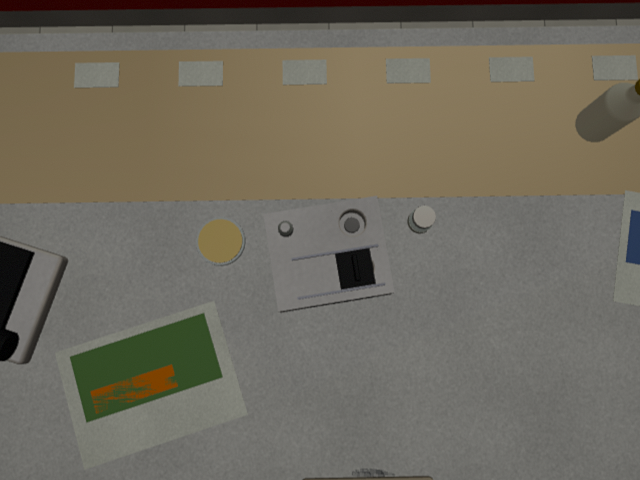

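View pics/scene0.png

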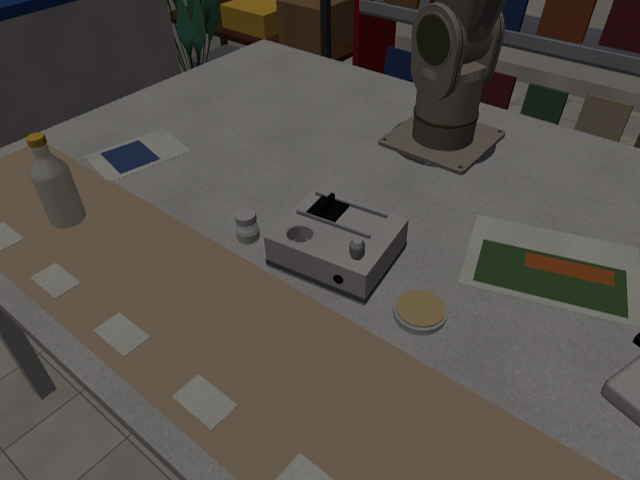

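Top view: unit at about (270–392, 205–310), shutter at (355,268) with the tab in it, open well at (352,222), objective (286,228), jar (422,218), dish (221,242). Now a zoom, plus masks cast to planes.

```bash
cat > h.py <<'E'
import cv2,numpy as np
from workcell import r,cams
def ray(n,uv,z):
    c=cams.camera_params(n);R,t=np.array(c['R']),np.array(c['t']);o=-R.T@t
    d=R.T@np.linalg.inv(c['mtx'])@np.array([uv[0],uv[1],1.]);return o+d*(z-o[2])/d[2]
def cloud(n,d):
    c=cams.camera_params(n);R,t=np.array(c['R']),np.array(c['t']);v,u=np.mgrid[:480,:640]
    P=np.stack([u,v,np.ones_like(u)],-1)@np.linalg.inv(c['mtx']).T*d[...,None];return (P-t)@R
def proj(n,X):
    c=cams.camera_params(n);p=np.array(c['mtx'])@(np.array(c['R'])@X+np.array(c['t']));return p[:2]/p[2]
E
python3 - <<'E'
from h import *
f=np.load('pics/top0.npz');p,d=f['p'],f['d']
cv2.imwrite('pics/c1.png',cv2.resize(p[190:325,190:445,::-1],None,fx=3,fy=3,interpolation=cv2.INTER_CUBIC))
P=cloud('top',d)
m=((P[...,2]>.062)&(P[...,2]<.078)&(d>0)).astype(np.uint8);m[:190]=0;m[325:]=0;m[:,:255]=0;m[:,400:]=0
n,l,st,_=cv2.connectedComponentsWithStats(m);k=1+st[1:,4].argmax();X=P[l==k]
print('topz',np.median(X[:,2]),len(X));rc=cv2.minAreaRect(X[:,:2].astype(np.float32));print('unit',rc)
b=(p.max(2)<35).astype(np.uint8);b[:235]=0;b[300:]=0;b[:,:325]=0;b[:,385:]=0
n,l,st,ce=cv2.connectedComponentsWithStats(b);k=1+st[1:,4].argmax();print(st[k],ce[k])
uv=np.argwhere(l==k)[:,::-1];W=np.array([ray('top',q,.075)[:2] for q in uv],np.float32);print('shut',cv2.minAreaRect(W),np.median(P[l==k][:,2]))
t=P[(P[...,2]>.09)&(l==k)];print('tab pts',len(t),t.mean(0) if len(t) else 0)
print(p[262:276:2,340:376:3].max(2))
E
```

```text
topz 0.07178615330015085 9969
unit ((0.49960261583328247, 0.06252910196781158), (0.17103004455566406, 0.20059794187545776), 8.670912742614746)
[ 336  249   39   40 1215] [354.80082305 268.31934156]
shut ((0.4724568724632263, 0.01704196073114872), (0.06053631007671356, 0.058952100574970245), 8.55162239074707) 0.07741258307258957
tab pts 135 [0.46753873 0.01959108 0.13307615]
[[ 18  16  17  16   5  19  16  15  19  17  15 103]
 [ 17  16  19  18  11  17  17  14  17  16  16  85]
 [ 16  18  18  18  14  14  11  18  18  17  16  67]
 [ 16  20  17  16  16  18   9  16  16  15  16  54]
 [ 15  14  18  17  15  10  12  16  15  18  16  57]
 [ 12  16  16  18  19  10  12  15  16  17  17  53]
 [ 12  17  15  16  19   5  16  16  16  15  18  36]]
```

View pics/c1.png

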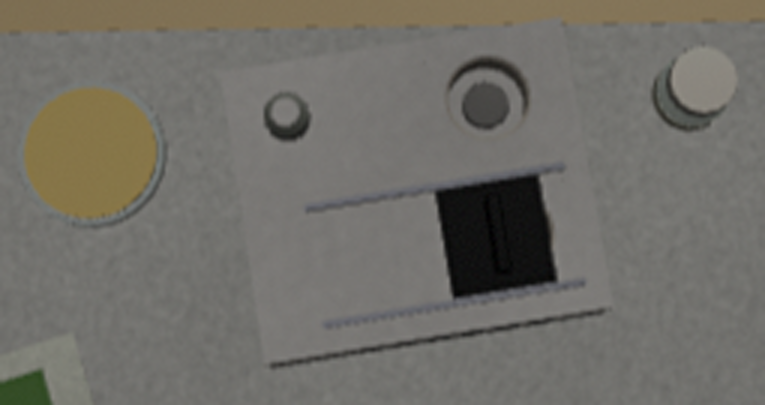

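Unit centre about (0.4996, 0.0625), yaw about 8.6°, shutter at about 9 mm. I'll set off to a spot above the −y side of the tab, fingers shut, tool y turned along the unit's y.

Request:
{"fn": "arm_command", "kwargs": {"dp": [[0.5,-1,0],[0.5,-1,0],[0.5,-1,0],[0.5,-1,0],[0.5,-1,0],[0.5,-1,0],[0.5,-1,0],[0.5,-1,0],[0.5,-1,0],[0.5,-1,0],[0.5,-1,0],[0.5,-1,0],[0.5,-1,0],[0.5,-1,0],[0.5,-1,0],[0.5,-1,0],[0.5,-1,0],[0.5,-1,0],[0.5,-1,0],[0.5,-1,0]], "angular": [[0,0,0.3],[0,0,0.3],[0,0,0.3],[0,0,0.3],[0,0,0.3],[0,0,0.3],[0,0,0.3],[0,0,0.3],[0,0,0.3],[0,0,0.3],[0,0,0.3],[0,0,0.3],[0,0,0.3],[0,0,0.3],[0,0,0.3],[0,0,0.3],[0,0,0],[0,0,0],[0,0,0],[0,0,0]], "jaw": [0,0,0,0,0,0,0,0,0,0,0,0,0,0,0,0,0,0,0,0], "newtons": 40}}

```text
time_s: 1.77
ee_pos: [0.4626, 0.0631, 0.2231]
ee_rot: [0.299, -3.12, 0.014]
wrist_force: [0.9, 0.2, -0.1]
opening: -0.0005
```

```bash
cat >> h.py <<'E'
from scipy.spatial.transform import Rotation as Ro
C=np.array([.4996,.0625]);th=np.radians(8.6);ux=np.array([np.cos(th),np.sin(th)]);uy=np.array([-np.sin(th),np.cos(th)])
def st():
    s=r.read_state();R=Ro.from_rotvec(s['ee_rot']).as_matrix();p=np.array(s['ee_pos']);e=p[:2]-C
    print('t',s['time_s'],'p',p.round(4),'unit',(1e3*ux@e).round(1),(1e3*uy@e).round(1),'yaw',np.degrees(np.arctan2(R[1,1],R[0,1])).round(2),'toolz',R[:,2].round(3),'F',np.round(s['wrist_force'],1),'op',s['opening'])
    return s
def to(a,b): return C+a*ux+b*uy
E
python3 - <<'E'
from h import *
s=st()
tgt=to(-.035,-.075);print(tgt,(tgt-s['ee_pos'][:2])/.025)
print('other well mouth',proj('top',np.r_[to(.045,-.05),.07]),'reset',proj('top',np.r_[to(-.035,-.05),.07]))
# ellipse centre of open well seen at crop (487,97)/3+(190,190)
print(ray('top',(190+487/3,190+97/3),.07))
E
```

```text
t 1.7667 p [0.4626 0.0631 0.2231] unit -36.5 6.1 yaw 100.94 toolz [-0.007 -0.01  -1.   ] F [ 0.9  0.2 -0.1] op -0.0004988389250044727
[ 0.47620868 -0.01689047] [ 0.54392219 -3.19794375]
other well mouth [352.14600667 222.81897922] reset [360.21151537 268.26264971]
[0.5524193  0.01944695 0.07      ]
```

Request:
{"fn": "arm_command", "kwargs": {"dp": [[0.14,-0.8,0],[0.14,-0.8,0],[0.13,-0.8,0],[0.13,-0.8,0],[0,0,0],[0,0,-1],[0,0,-1],[0,0,-1],[0,0,0]], "angular": [[0,0,-0.2],[0,0,-0.2],[0,0,0],[0,0,0],[0,0,0],[0,0,0],[0,0,0],[0,0,0],[0,0,0]], "jaw": [0,0,0,0,0,0,0,0,0]}}

```text
time_s: 2.52
ee_pos: [0.4771, -0.0284, 0.1454]
ee_rot: [0.212, -3.128, 0.016]
wrist_force: [-1.0, 0.3, -1.1]
opening: -0.0001
```

Run:
```python
from h import *
s=st();tgt=to(-.035,-.075);print((tgt-s['ee_pos'][:2])/.025)
p,d=cams.capture('scene');cv2.imwrite('pics/s2.png',cv2.resize(p[80:300,210:450,::-1],None,fx=2.5,fy=2.5,interpolation=cv2.INTER_CUBIC))
```

```text
t 2.5167 p [ 0.4771 -0.0284  0.1454] unit -35.9 -86.5 yaw 97.77 toolz [-0.006 -0.011 -1.   ] F [-1.   0.3 -1.1] op -7.453582840347428e-05
[-0.03473626  0.46139126]
```

View pics/s2.png

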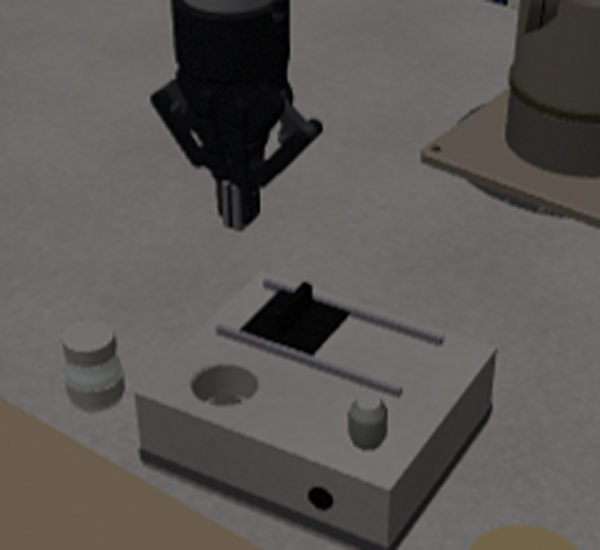

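The picture shows the closed tip at (238,228), poised above the −y end of the track, with tab at (300,300) ahead. Descend to z ≈ 0.085.

Request:
{"fn": "arm_command", "kwargs": {"dp": [[0,0.1,-0.8],[0,0.1,-0.8],[0,0,-0.6],[0,0,0],[0,0,0]], "angular": [[0,0,0.1],[0,0,0],[0,0,0],[0,0,0],[0,0,0]], "jaw": [0,0,0,0,0]}}

```text
time_s: 2.98
ee_pos: [0.482, -0.0213, 0.0982]
ee_rot: [-0.232, 3.13, -0.014]
wrist_force: [-0.8, 0.5, 1.3]
opening: -0.0001
```

```bash
python3 -c "
from h import *
s=st()"
```

```text
t 2.9833 p [ 0.482  -0.0213  0.0982] unit -30.0 -80.3 yaw 98.48 toolz [ 0.003 -0.009 -1.   ] F [-0.8  0.5  1.3] op -8.811325100760926e-05
```

Request:
{"fn": "arm_command", "kwargs": {"dp": [[-0.2,0,-0.4],[0,0,-0.2],[0,0,0],[0,0,0]], "angular": [[0,0,0],[0,0,0],[0,0,0],[0,0,0]], "jaw": [0,0,0,0]}}

```text
time_s: 3.32
ee_pos: [0.4789, -0.0207, 0.0863]
ee_rot: [-0.233, 3.125, -0.012]
wrist_force: [0.7, 0.4, -0.1]
opening: 0.0002
```

```bash
python3 -c "
from h import *
s=st()"
```

```text
t 3.3167 p [ 0.4789 -0.0207  0.0863] unit -32.9 -79.1 yaw 98.51 toolz [ 0.009 -0.007 -1.   ] F [ 0.7  0.4 -0.1] op 0.00019490925580591307
```

Request:
{"fn": "arm_command", "kwargs": {"dp": [[-0.07,0.4,0],[-0.07,0.4,0],[-0.07,0.4,0],[-0.07,0.4,0],[-0.07,0.4,0],[0,0,0]], "angular": [[0,0,0],[0,0,0],[0,0,0],[0,0,0],[0,0,0],[0,0,0]], "jaw": [0,0,0,0,0,0]}}

```text
time_s: 3.82
ee_pos: [0.471, 0.0301, 0.0885]
ee_rot: [-0.228, 3.122, -0.015]
wrist_force: [0.1, 0.8, 0.4]
opening: 0.0003
```

```bash
python3 -c "
from h import *
s=st()"
```

```text
t 3.8167 p [0.471  0.0301 0.0885] unit -33.1 -27.8 yaw 98.33 toolz [ 0.012 -0.008 -1.   ] F [0.1 0.8 0.4] op 0.0003206333071463189
```

Request:
{"fn": "arm_command", "kwargs": {"dp": [[-0.05,0.25,-0.05],[-0.05,0.25,-0.05],[-0.04,0.25,0],[0,0.1,0],[0,0,0],[0,0,0]], "angular": [[0,0,0],[0,0,0],[0,0,0],[0,0,0],[0,0,0],[0,0,0]], "jaw": [0,0,0,0,0,0]}}

```text
time_s: 4.32
ee_pos: [0.4681, 0.0521, 0.087]
ee_rot: [-0.226, 3.12, -0.016]
wrist_force: [-0.8, -1.9, 2.5]
opening: 0.0
```

```bash
cat > look.py <<'E'
from h import *
import sys
s=st()
p,d=cams.capture('top');cv2.imwrite(f'pics/{sys.argv[1]}.png',cv2.resize(p[190:325,190:445,::-1],None,fx=3,fy=3,interpolation=cv2.INTER_CUBIC))
E
python3 look.py t3
```

```text
t 4.3167 p [0.4681 0.0521 0.087 ] unit -32.7 -5.5 yaw 98.3 toolz [ 0.014 -0.009 -1.   ] F [-0.8 -1.9  2.5] op 3.736936701297947e-05
```

View pics/t3.png

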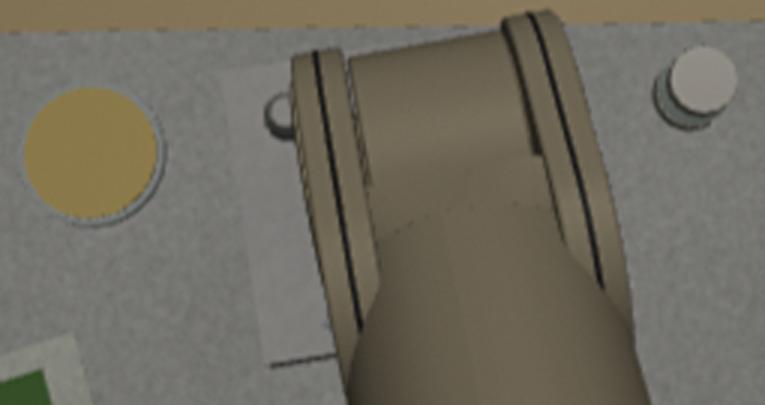

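The top view is hidden by the arm. I'll back off, rise and check in the scene view.

Request:
{"fn": "arm_command", "kwargs": {"dp": [[0.06,-0.4,0],[0.06,-0.4,0.2],[0,0,1],[0,0,1],[0,0,1],[0,0,0]], "angular": [[0,0,0],[0,0,0],[0,0,0],[0,0,0],[0,0,0],[0,0,0]], "jaw": [0,0,0,0,0,0]}}

```text
time_s: 4.87
ee_pos: [0.4696, 0.0255, 0.1694]
ee_rot: [-0.221, 3.125, -0.017]
wrist_force: [0.2, 0.7, -0.0]
opening: -0.0002
```

Run:
```python
from h import *
s=st()
p,d=cams.capture('scene')
for q in (.06,.07): print(q,'tab top',proj('scene',np.r_[to(-.035,-.05+q),.097]).round(1),'plate corners',[proj('scene',np.r_[to(-.035+a,-.05+q+b),.075]).round(1).tolist() for a,b in((.031,-.03),(.031,.03))])
cv2.imwrite('pics/s4.png',cv2.resize(p[150:280,240:430,::-1],None,fx=4,fy=4,interpolation=cv2.INTER_CUBIC))
```

```text
t 4.8667 p [0.4696 0.0255 0.1694] unit -35.2 -32.1 yaw 98.07 toolz [ 0.009 -0.01  -1.   ] F [ 0.2  0.7 -0. ] op -0.00023920414780540967
0.06 tab top [352.3 206.4] plate corners [[329.1, 220.4], [359.0, 230.7]]
0.07 tab top [357.3 208. ] plate corners [[334.0, 222.1], [364.1, 232.5]]
```

View pics/s4.png

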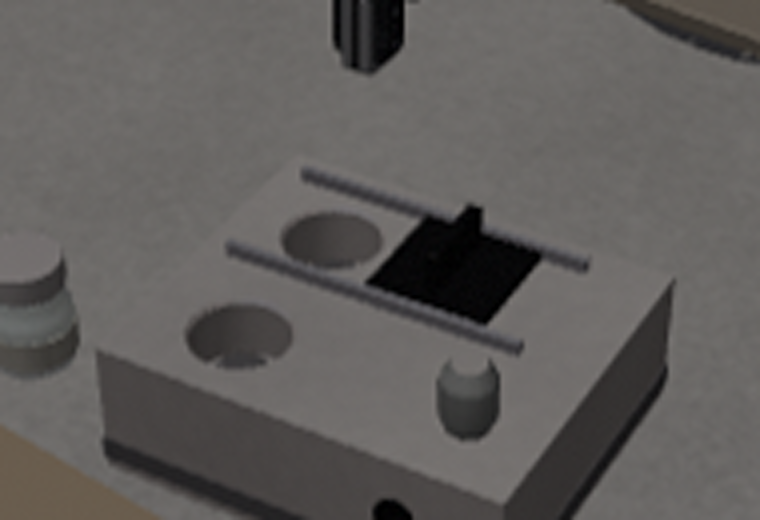

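Shutter sits at about 66 mm open: the plate's −y edge at crop (370,283) is clear of the well at (332,240). Next: over the well.

Request:
{"fn": "arm_command", "kwargs": {"dp": [[0.12,-0.4,0],[0,-0.3,0],[0,0,0],[0,0,-0.8],[0,0,-0.8],[0,0,0],[0,0,0]], "angular": [[0,0,0],[0,0,0],[0,0,0],[0,0,0],[0,0,0],[0,0,0],[0,0,0]], "jaw": [0,0,0,0,0,0,0]}}

```text
time_s: 5.5
ee_pos: [0.4703, 0.0038, 0.1245]
ee_rot: [-0.214, 3.13, -0.016]
wrist_force: [-0.1, -0.7, 0.7]
opening: -0.0002
```

```bash
python3 -c "
from h import *
s=st();print((to(-.035,-.05)-s['ee_pos'][:2])/.025)"
```

```text
t 5.5 p [0.4703 0.0038 0.1245] unit -37.7 -53.7 yaw 97.83 toolz [ 0.005 -0.01  -1.   ] F [-0.1 -0.7  0.7] op -0.00019379820261730557
[0.08656447 0.16127983]
```

Request:
{"fn": "arm_command", "kwargs": {"dp": [[0.08,0.14,-0.4],[0,0,-0.5],[0,0,-0.4],[0,0,0],[0,0,0]], "angular": [[0,0,0],[0,0,0],[0,0,0],[0,0,0],[0,0,0]], "jaw": [0,0,0,0,0]}}

```text
time_s: 5.92
ee_pos: [0.4735, 0.0087, 0.0915]
ee_rot: [-0.215, 3.128, -0.015]
wrist_force: [-0.1, 1.4, -0.3]
opening: 0.0004
```

Run:
```python
from h import *
s=st();print((to(-.035,-.05)-s['ee_pos'][:2])/.025)
print('tcp then',proj('scene',np.array([.4696,.0255,.1694])),'now in crop',(proj('scene',s['ee_pos'])-[260,150])*6)
p,d=cams.capture('scene');cv2.imwrite('pics/s5.png',cv2.resize(p[150:240,260:390,::-1],None,fx=6,fy=6,interpolation=cv2.INTER_CUBIC))
```

```text
t 5.9167 p [0.4735 0.0087 0.0915] unit -33.9 -49.3 yaw 97.86 toolz [ 0.006 -0.009 -1.   ] F [-0.1  1.4 -0.3] op 0.0004425181671495783
[-0.04032226 -0.03429714]
tcp then [331.52921941 165.39405521] now in crop [379.69566213 298.42682161]
```

View pics/s5.png

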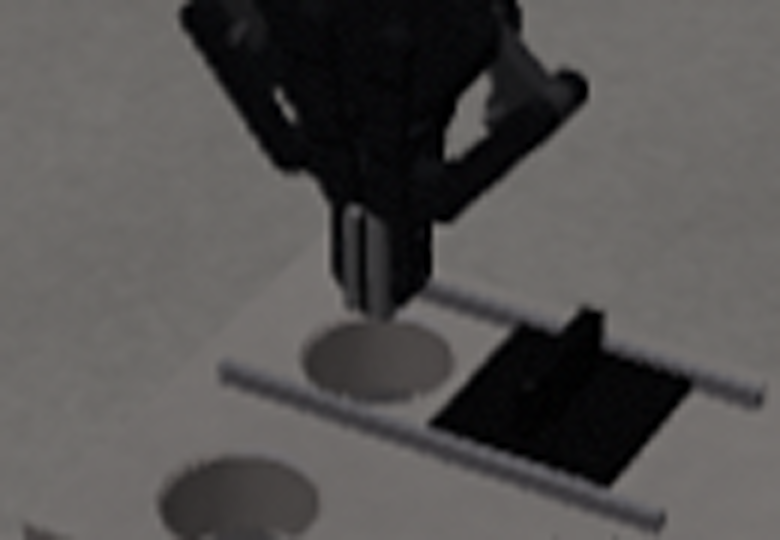

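Tip at (378,310) is centred over the well (377,360). Lower into it.

Request:
{"fn": "arm_command", "kwargs": {"dp": [[-0.04,-0.03,-0.4],[0,0,-0.4],[0,0,-0.4],[0,0,-0.2],[0,0,0],[0,0,0]], "angular": [[0,0,0],[0,0,0],[0,0,0],[0,0,0],[0,0,0],[0,0,0]], "jaw": [0,0,0,0,0,0]}}

```text
time_s: 6.47
ee_pos: [0.4728, 0.0081, 0.0537]
ee_rot: [-0.215, 3.127, -0.014]
wrist_force: [-0.0, -0.3, 0.5]
opening: -0.0003
```

```bash
python3 -c "
from h import *
s=st();print((to(-.035,-.05)-s['ee_pos'][:2])/.025)"
```

```text
t 6.4667 p [0.4728 0.0081 0.0537] unit -34.6 -49.8 yaw 97.87 toolz [ 0.008 -0.009 -1.   ] F [-0.  -0.3  0.5] op -0.00026886216068925365
[-0.01274287 -0.01057081]
```

Now the press, in small steps.

Request:
{"fn": "arm_command", "kwargs": {"dp": [[0,0,-0.2],[0,0,-0.15],[0,0,-0.1],[0,0,0]], "angular": [[0,0,0],[0,0,0],[0,0,0],[0,0,0]], "jaw": [0,0,0,0]}}

```text
time_s: 6.8
ee_pos: [0.4733, 0.0081, 0.0422]
ee_rot: [-0.215, 3.126, -0.014]
wrist_force: [-1.1, -0.5, 5.4]
opening: 0.0001
```

Request:
{"fn": "arm_command", "kwargs": {"dp": [[0,0,-0.12],[0,0,-0.1]], "angular": [[0,0,0],[0,0,0]], "jaw": [0,0]}}

```text
time_s: 6.97
ee_pos: [0.4737, 0.0082, 0.041]
ee_rot: [-0.214, 3.128, -0.009]
wrist_force: [-28.5, -2.2, 65.3]
opening: 0.0002
```

Hard stop reached (65 N). Release at once and rise.

Request:
{"fn": "arm_command", "kwargs": {"dp": [[0,0,0.4],[0,0,0.6],[0,0,1],[0,0,1],[0,0,0.8],[0,0,0]], "angular": [[0,0,0],[0,0,0],[0,0,0],[0,0,0],[0,0,0],[0,0,0]], "jaw": [0,0,0,0,0,0]}}

```text
time_s: 7.47
ee_pos: [0.474, 0.0075, 0.1415]
ee_rot: [-0.211, 3.127, -0.008]
wrist_force: [0.5, 0.3, 0.8]
opening: -0.0001
```

```bash
python3 -c "
from h import *
s=st();print((to(-.035,.055)-s['ee_pos'][:2])/.025)"
```

```text
t 7.4667 p [0.474  0.0075 0.1415] unit -33.5 -50.5 yaw 97.74 toolz [ 0.008 -0.005 -1.   ] F [0.5 0.3 0.8] op -0.0001362402500188618
[-0.69113317  4.16392487]
```

Request:
{"fn": "arm_command", "kwargs": {"dp": [[-0.14,0.85,0],[-0.14,0.85,0],[-0.14,0.85,0],[-0.14,0.85,0],[-0.14,0.7,0],[0,0,0],[0,0,0]], "angular": [[0,0,0.1],[0,0,0],[0,0,0],[0,0,0],[0,0,0],[0,0,0],[0,0,0]], "jaw": [0,0,0,0,0,0,0]}}

```text
time_s: 8.05
ee_pos: [0.4562, 0.1138, 0.1406]
ee_rot: [-0.224, 3.122, -0.005]
wrist_force: [0.1, -0.2, -0.3]
opening: -0.0002
```

```bash
python3 -c "
from h import *
s=st();print((to(-.035,.055)-s['ee_pos'][:2])/.025)"
```

```text
t 8.05 p [0.4562 0.1138 0.1406] unit -35.3 57.2 yaw 98.21 toolz [ 0.012 -0.002 -1.   ] F [ 0.1 -0.2 -0.3] op -0.0001601256279472201
[ 0.02462055 -0.08459222]
```

Request:
{"fn": "arm_command", "kwargs": {"dp": [[0,0,-0.7],[0,0,-0.7],[0,0,-0.5],[0,0,0],[0,0,-0.2],[0,0,0]], "angular": [[0,0,0],[0,0,0],[0,0,0],[0,0,0],[0,0,0],[0,0,0]], "jaw": [0,0,0,0,0,0]}}

```text
time_s: 8.55
ee_pos: [0.4571, 0.1102, 0.0856]
ee_rot: [-0.219, 3.121, -0.006]
wrist_force: [0.5, -0.2, 0.2]
opening: 0.0001
```

```bash
python3 -c "
from h import *
s=st()"
```

```text
t 8.55 p [0.4571 0.1102 0.0856] unit -34.9 53.5 yaw 98.02 toolz [ 0.013 -0.003 -1.   ] F [ 0.5 -0.2  0.2] op 7.51495726793495e-05
```

Request:
{"fn": "arm_command", "kwargs": {"dp": [[0.06,-0.4,0],[0.06,-0.4,0],[0.06,-0.4,0],[0.06,-0.4,0],[0.06,-0.4,0],[0.06,-0.4,0],[0,0,0]], "angular": [[0,0,0],[0,0,0],[0,0,0],[0,0,0],[0,0,0],[0,0,0],[0,0,0]], "jaw": [0,0,0,0,0,0,0]}}

```text
time_s: 9.13
ee_pos: [0.4684, 0.0441, 0.0892]
ee_rot: [-0.217, 3.117, 0.001]
wrist_force: [-0.9, -0.1, -0.2]
opening: 0.0002
```

```bash
python3 -c "
from h import *
s=st()"
```

```text
t 9.1333 p [0.4684 0.0441 0.0892] unit -33.6 -13.6 yaw 97.95 toolz [ 0.017  0.002 -1.   ] F [-0.9 -0.1 -0.2] op 0.00024086422866603967
```

Request:
{"fn": "arm_command", "kwargs": {"dp": [[0.03,-0.2,-0.1],[0.03,-0.2,0],[0,-0.15,0],[0,0,0],[0,0,0]], "angular": [[0,0,0],[0,0,0],[0,0,0],[0,0,0],[0,0,0]], "jaw": [0,0,0,0,0]}}

```text
time_s: 9.55
ee_pos: [0.4713, 0.029, 0.0881]
ee_rot: [-0.215, 3.114, 0.004]
wrist_force: [-0.4, 1.5, -0.2]
opening: -0.0002
```

Run:
```python
from h import *
s=st()
p,d=cams.capture('scene')
def edge(p):
    b=(p.max(2)<30).astype(np.uint8);return b
for q in (0,.007,.015): print(q,(np.array([proj('scene',np.r_[to(-.035+a,-.05+q+b),z]) for a,b,z in((.031,-.03,.075),(.031,.03,.075),(-.031,.03,.075),(.022,.004,.097))])-[240,140]).dot(5).round().tolist())
cv2.imwrite('pics/s6.png',cv2.resize(p[140:260,240:390,::-1],None,fx=5,fy=5,interpolation=cv2.INTER_CUBIC))
```

```text
t 9.55 p [0.4713 0.029  0.0881] unit -33.0 -28.9 yaw 97.9 toolz [ 0.02   0.004 -1.   ] F [-0.4  1.5 -0.2] op -0.00022573821519342554
0 [[304.0, 353.0], [446.0, 402.0], [528.0, 313.0], [395.0, 319.0]]
0.007 [[320.0, 359.0], [463.0, 408.0], [545.0, 318.0], [412.0, 324.0]]
0.015 [[339.0, 365.0], [482.0, 415.0], [564.0, 324.0], [431.0, 331.0]]
```

View pics/s6.png

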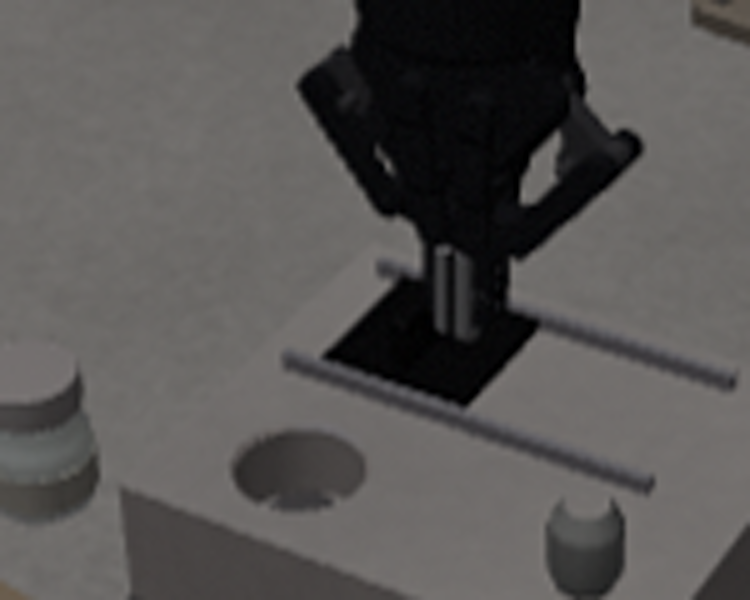

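Plate corner at (467,406) means about 8 mm still open; push on in small steps to the stop.

Request:
{"fn": "arm_command", "kwargs": {"dp": [[0.01,-0.15,0],[0.01,-0.1,0],[0,0,0],[0,0,0]], "angular": [[0,0,0],[0,0,0],[0,0,0],[0,0,0]], "jaw": [0,0,0,0]}}

```text
time_s: 9.93
ee_pos: [0.472, 0.0233, 0.0881]
ee_rot: [-0.218, 3.113, 0.004]
wrist_force: [-0.4, 2.3, -0.8]
opening: 0.0
```

```bash
python3 -c "
from h import *
s=st()"
```

```text
t 9.9333 p [0.472  0.0233 0.0881] unit -33.2 -34.6 yaw 98.01 toolz [ 0.021  0.004 -1.   ] F [-0.4  2.3 -0.8] op 1.548375446620328e-05
```

Request:
{"fn": "arm_command", "kwargs": {"dp": [[0,-0.06,0],[0,-0.04,0]], "angular": [[0,0,0],[0,0,0]], "jaw": [0,0]}}

```text
time_s: 10.1
ee_pos: [0.472, 0.0229, 0.0881]
ee_rot: [-0.221, 3.112, 0.008]
wrist_force: [0.5, 6.4, -0.5]
opening: -0.0003
```

Request:
{"fn": "arm_command", "kwargs": {"dp": [[-0.06,0.4,0],[-0.06,0.4,0.2],[0,0,1],[0,0.5,1],[-0.5,1,1],[-0.5,1,1],[-0.5,1,0],[-0.5,1,0],[-0.5,1,0],[-0.5,1,0],[-0.5,1,0],[0,1,0],[0,1,0],[0,1,0],[0,0,0],[0,0,0]], "angular": [[0,0,0],[0,0,0],[0,0,0],[0,0,0],[0,0,0],[0,0,0],[0,0,0],[0,0,0],[0,0,0],[0,0,0],[0,0,0],[0,0,0],[0,0,0],[0,0,0],[0,0,0],[0,0,0]], "jaw": [0,0,0,0,0,0,0,0,0,0,0,0,0,0,0,0]}}

```text
time_s: 11.43
ee_pos: [0.3693, 0.318, 0.1979]
ee_rot: [-0.213, 3.113, -0.005]
wrist_force: [-0.2, -0.7, 0.8]
opening: -0.0
```

Run:
```python
from h import *
s=st()
f=np.load('pics/top0.npz');p,d=cams.capture('top')
b=(p.max(2)<35).astype(np.uint8);b[:235]=0;b[300:]=0;b[:,:325]=0;b[:,390:]=0
n,l,st_,ce=cv2.connectedComponentsWithStats(b);k=1+st_[1:,4].argmax();uv=np.argwhere(l==k)[:,::-1]
W=np.array([ray('top',q,.075)[:2] for q in uv],np.float32);m=cv2.minAreaRect(W);print(m,'q',uy@(np.array(m[0])-C)+.05)
cv2.imwrite('pics/t7.png',cv2.resize(p[190:325,190:445,::-1],None,fx=3,fy=3,interpolation=cv2.INTER_CUBIC))
```

```text
t 11.4333 p [0.3693 0.318  0.1979] unit -90.6 272.1 yaw 97.82 toolz [ 0.021 -0.002 -1.   ] F [-0.2 -0.7  0.8] op -1.0111036381388086e-05
((0.4736264944076538, 0.008354038000106812), (0.0602906234562397, 0.057927291840314865), 8.589957237243652) q 0.0003467916438655086
```

View pics/t7.png

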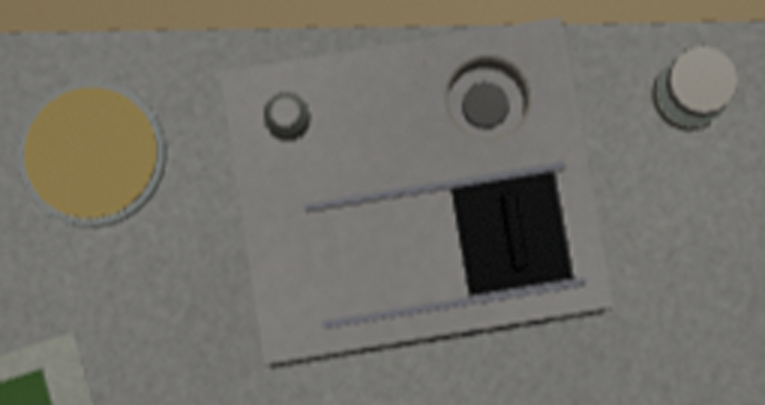

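The shutter is closed (measured at 0.3 mm), the bystanders (objective 287,115; jar 703,80; dish 91,153) are where they were, and the arm is clear.

```bash
python3 -c "
from workcell import r
print(r.job_done())"
```

```text
the job is handed in; nothing more can be done
None
```

The job is done and handed in after about 11.5 s of robot time. I pushed the shutter open by its tab with the closed fingertips, to about 66 mm. I then pressed the reset key down to its hard stop, let it go, and pushed the shutter back shut.

**Last checks:**
- **Shutter:** it measures about 0.3 mm from closed, so the well is fully covered.
- **Surroundings:** the jar, dish and objective look unmoved in the top view. The other key was never approached, and the arm stands clear.
- **Press force:** the last press step peaked at about 65 N up, plus 28 N sideways, at the wrist. That is harder than needed but below the 120 N limit. It was the fingertip that pressed, not the arm or the gripper's body.
- **Not checked by camera:** I did not see the key spring back. I rely on the fingertip having risen clear of it, with the wrist force back to about zero.

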